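Roll the wringer roller to its drip line and chock it

TASK

Roll the cream rubber wringer roller along the bench, under the wire drip rack, until it rests centred on and in line with the yellow painted line; its rubber is soft, so do not grip or lift it. Then lay the red-headed chock flat alongside the roller, on either side and parallel to it, with the red head snug against the rubber (touching or almost) so that the roller cannot creep, still on its line. Leave the soap box, mug and brush where they are.

Things in the scene. Friction and masses are not known exactly. Their poses are not given: they have to be found in the camera images.
- roller: wringer roller lying on the bench: cream rubber sleeve 52 mm thick, 110 mm long, blue band near each end, red line along it; axle stubs 16 mm thick, 16 mm long at each end; 0.35-0.65 kg. Origin at its centre, 26 mm up; x along its axis, away from the robot; y, z turn as it rolls. Starts parallel to the yellow line, 180-300 mm left or right of it. Rolls freely, soon stops (drag 0.08 of weight).
- mark: yellow line painted on the bench under the rack, 20 mm wide, 240 mm long (140 mm of it on the robot side of the origin). Origin on the bench where the roller's centre belongs; x along the line away from the robot, y across it (the rolling direction), z up.
- rack: fixed wire drip rack over the lane. Origin on the bench, x away from robot, y along the lane; roller and line lie at x=0. Deck: 8 mm steel rods along y (-270 to 270 mm) at x=-25, 5, 35, 65 mm, undersides 176 mm up: reach in below the front rod from the robot's side, tool tilted 30-45 deg. Posts 30 mm square, 270 mm high at x=82, y=+-270; blue-clip pegboard above x=75.
- chock: loose wooden chock lying flat, 0.09 kg: red head block 36 mm long, 32 mm wide, 24 mm high, with a pale handle 74 mm long, 20 mm wide, 18 mm high. Origin on the bench under the joint of head and handle; x points from the handle to the head (roughly away from the robot at the start), z up. The head covers x = 0 to 36 mm, the handle x = -74 to 0. It starts to the left or right of the lane.
- chock_head (a point): centre of the chock's red head block (18 mm ahead of the chock's origin, 12 mm above its underside), same axes as the chock. When the head touches the roller's side this point is 42 mm from the roller's axis measured across it; anything up to 50 mm counts as snug.
- chock_grip (a point): middle of the chock's handle, 40 mm behind the chock's origin, 9 mm above its underside; the place to grip it, across its 20 mm width
- soapbox: bystander: white soap box with a turquoise flip-top lid, 114 x 79 x 57 mm; origin under its centre; stands left or right of the lane, across from the chock
- mug: bystander: steel mug, 80 mm in diameter, 85 mm high, handle at its +y side; origin under its centre
- brush: bystander: stiff white scrubbing brush, 160 x 55 x 43 mm, bristles down; origin under its centre; to the left

How it is judged (in metres and radians):
On the way, in this order (a step that is already met when the one before it is completed fails the run):
1. the roller has rolled over at least half a turn on the bench (angle between roller's own z axis and vertical above 2.6 rad and height (world z) of roller below 0.031 m).
2. the roller rests on the yellow line, let go, before the chock is brought to it (y of roller in the frame of mark between -0.01 and 0.01 m and x of roller in the frame of mark between -0.03 and 0.03 m and angle between the x axis of roller and the x axis of mark, either way round below 0.15 rad and height (world z) of roller below 0.031 m and linear speed of roller below 0.01 m/s and contact force between the fingers and roller below 0.05 N and horizontal distance between roller and chock above 0.11 m), for 0.3 s.
At the end, for the whole second after the job is handed in: Roller at rest on the bench, centre within 10 mm across and 30 mm along of the line's origin, axis within 0.15 rad of the line. Chock flat and still, within 0.25 rad of the line, head centre within 50 mm of the roller's axis (gap up to 8 mm) and 60 mm lengthways of its middle (y of roller in the frame of mark between -0.01 and 0.01 m and x of roller in the frame of mark between -0.03 and 0.03 m and angle between the x axis of roller and the x axis of mark, either way round below 0.15 rad and height (world z) of roller below 0.031 m and linear speed of each of roller, chock below 0.01 m/s and y of roller in the frame of chock_head between -0.05 and 0.05 m and x of roller in the frame of chock_head between -0.06 and 0.06 m and angle between the x axis of chock and the x axis of mark, either way round below 0.25 rad and angle between chock's own z axis and vertical below 0.1 rad and height (world z) of chock below 0.005 m); the robot touches nothing.
It fails at once if the roller is lifted off the bench (height (world z) of roller above 0.036 m).
It fails at once if the roller is squeezed or pressed hard (contact force between the fingers and roller above 25 N).
It fails at once if the soap box, mug or brush is shifted more than 25 mm or tipped (distance of any of soapbox, mug, brush from where it was at the start of the episode above 0.025 m or angle between any of soapbox, mug, brush's own z axis and vertical above 0.4 rad).
It also fails if it takes over 72 s, if anything falls off the work surface, if the arm or the gripper's body presses on something with over 40 N, if the wrist force passes 120 N, or if a joint passes its speed limit or range.

ROBOT

A 6-joint arm with a two-finger parallel gripper is mounted at the origin on the work surface. World frame = base frame: x ahead of the robot, y to its left, z up, the work surface at z = 0. Lengths are in m, angles in degrees, forces in N, time in s.
With the tool pointing down it reaches from about 0.3 to 0.75 m from the base axis. Payload 8.5 kg.
Tool frame: the origin (TCP) lies on the centre line of the jaws, within the pads' length; the fingertips stand 11 mm ahead of it and the grasp point (between the pads) lies 8 mm behind it; z points along the fingers, y is the line along which they close (so a half turn about z gives the same grasp; the last joint's range is limited). The gripper opens to 85 mm and grips with 20 to 120 N. Pads are 22 mm wide; open, the fingers measure 114 mm over their backs; the gripper's body (76 mm by 85 mm) begins 54 mm behind the grasp point. The pads swing forward as they close: fully open they stand 13 mm farther back than shut.
Start: joints at [-75.533, 21.807, 74.336, -0, 83.858, -12.336], TCP at [0.248, -0.491, 0.242] pointing down, gripper open.
Joint ranges: [-178.18, 178.18], [-50.72, 133.34], [12.68, 142.11], [-81.47, 261.47], [9.98, 163.14], [-165.26, 165.26]. Speed limits (degrees/s): [136.94, 136.94, 180, 180, 180, 180].

INTERFACE

Orientations are given as a 3x3 rotation matrix whose columns are the frame's x, y, z axes.
In Python, from rig import env, vision, readout, close_job gives the robot as it stands (env), with the cameras (vision), the readings (readout) and the job as plain functions.
- The arm moves only by the tool nudge_tcp, called after "Emit:" as name(argument=value, ...) on one line, values as JSON. Schema: {"type":"object","properties":{"ticks":{"type":"string"},"grip_n":{"type":"number"},"only":{"type":"string"},"quiet":{"type":"boolean"},"lines":{"type":"string"}},"required":["ticks"],"additionalProperties":false}. ticks is a string of 1 to 10 rows, parted by a bar, with the numbers parted by spaces; each row has 5 numbers: dx, dy, dz in m, then a turn about the tool's z in degrees, then the finger opening in m; each row shifts and turns the commanded pose from where the row before left it, along the tool's axes as they then stand; what a row does not reach is not made up. A row lasts 1/10 s, in which the tool goes at most 0.05 m and 8.59 degrees, less where a joint would pass 70% of its speed; a pose out of reach is approached as far as the arm can. The fingers move at their own pace and stop on an object; grip_n is the grip in N (left out, the last holds). Time passes only in rows, so rows that do not move let the fingers close. The tool returns the time, the measured TCP pose, the force, the opening and the grip force at its end. only (a regular expression) keeps the lines of the reply that match it, lines (a string "A,B") keeps lines A to B, and quiet returns only ok. Input that does not fit is refused with a message, and nothing moves.
- readout.observe(): the state, without advancing time (a new reading comes with each control period).
- vision.get_image(name): name is "side" or "top" or "wrist"; returns a dict with "pixels" (400x640x3 uint8, red, green, blue), "K" (3x3 intrinsics, pixels), "extrinsics" (4x4, takes a point from world to camera coordinates). Camera axes: x right, y down, z forward; pixel columns grow to the right and rows downward; lengths in m; the calibration is good to about 2 mm. The wrist camera is an equidistant fisheye: a pixel r from the principal point sees the ray r / f radians off the axis. A picture is of the moment at which its call begins. There is no depth.
- close_job(): hands the job in; it is judged then, once.
The state is a dict: "time_s": time; "q": joint angles; "qvel": joint speeds; "joint_efforts": joint torques, N m; "position": TCP position; "tool_rot": TCP orientation; "ft_force": force on the tool from outside, world axes, zero at the start; "wrist_torque": the same for the moment, N m; "grip_width": finger opening in m; "gripper_force": force on a finger pad.
Only numpy, scipy, OpenCV 4.12 (cv2) and the standard library are available. Lean on these libraries where they do the work, as an engineer would, in place of code of your own. Each camera call takes 0.05 s, during which the arm holds its last target. There are 200 camera calls.

## Working session

There is one attempt and no reset: what is moved stays moved. The work goes in short steps, Python scripts to look and compute and a tool call to move; the robot and the scene stay as the last step left them, time stands still between calls to the robot, and variables do not carry over. Pictures are saved under pics/ and viewed, at most 10 in all, crops included, and the job is handed in when it is done.

```bash
ls; mkdir -p pics
```

Run:
```python
from rig import env, vision, readout, close_job
import cv2
o=readout.observe(); print(o['time_s'],o['position'],o['tool_rot'],o['grip_width'])
for n in ['top','side']:
    d=vision.get_image(n); cv2.imwrite(f'pics/{n}0.png',d['pixels'][:,:,::-1]); print(n,d['K'],d['extrinsics'])
```

```text
pics
rig.py
0.0 [ 0.24792711 -0.49062579  0.24171092] [[ 8.92563861e-01  4.50920872e-01 -3.48334641e-04]
 [ 4.50920876e-01 -8.92562748e-01  1.45026357e-03]
 [ 3.43043591e-04 -1.45152421e-03 -9.99998888e-01]] 0.08530528837283557
top [[394.73054551   0.         316.5413586 ]
 [  0.         394.73054551 197.16726468]
 [  0.           0.           1.        ]] [[-0.02669526 -0.99959793 -0.00955735  0.04753707]
 [-0.99907157  0.02700217 -0.03356916  0.5205577 ]
 [ 0.03381373  0.00865234 -0.9993907   1.28965293]
 [ 0.          0.          0.          1.        ]]
side [[443.77653936   0.         321.73779931]
 [  0.         443.77653936 204.07864563]
 [  0.           0.           1.        ]] [[-0.91061668 -0.4131865   0.00736103  0.49472016]
 [-0.25277115  0.54281074 -0.80091401  0.17502019]
 [ 0.32693121 -0.73118631 -0.59873414  1.12816141]
 [ 0.          0.          0.          1.        ]]
```

View pics/top0.png

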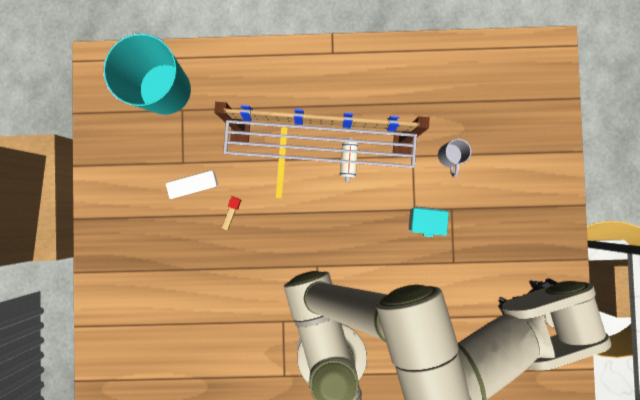

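View pics/side0.png

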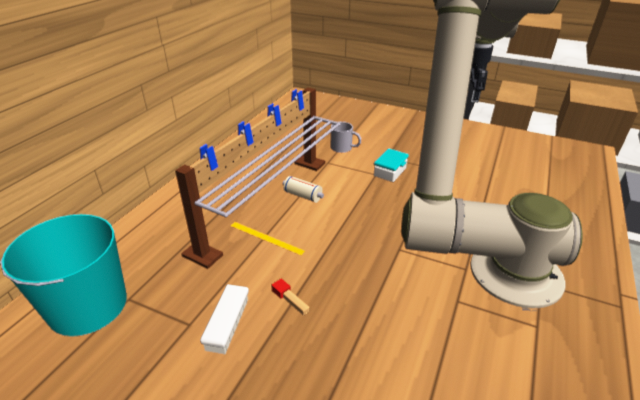

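The top view shows the yellow line from about (284,127) to (279,197), the roller at about (348,160), the chock head at (235,203) with its handle at (228,222), and the rack from x 225 to 415. The side view agrees with this.

Create h.py:
```python
from rig import env, vision, readout, close_job
import numpy as np, cv2
def plane(d,uv,z):
    K,E=d['K'],d['extrinsics'];R,t=E[:3,:3],E[:3,3]
    uv=np.atleast_2d(np.float64(uv)); r=np.c_[uv,np.ones(len(uv))]@np.linalg.inv(K).T@R
    c=-R.T@t; return c+r*((z-c[2])/r[:,2])[:,None]
def proj(d,P):
    p=np.atleast_2d(P)@d['extrinsics'][:3,:3].T+d['extrinsics'][:3,3]; q=p@d['K'].T; return q[:,:2]/q[:,2:]
def hsv(d): return cv2.cvtColor(d['pixels'],cv2.COLOR_RGB2HSV)
def mask(d,lo,hi,roi):
    m=cv2.inRange(hsv(d),np.array(lo),np.array(hi)); k=np.zeros_like(m); x0,y0,x1,y1=roi; k[y0:y1,x0:x1]=1; return m*k
def pts(m): v,u=np.nonzero(m); return np.c_[u,v].astype(float)
```

Create m.py:
```python
from h import *
def line(d,roi,z=0.0005):
    P=plane(d,pts(mask(d,(22,180,150),(32,255,255),roi)),z)[:,:2]
    c,_,_=(0,0,0); f=cv2.fitLine(P.astype(np.float32),cv2.DIST_HUBER,0,1e-3,1e-3).ravel()
    a=f[:2]*np.sign(f[0]); s=(P-f[2:])@a
    return f[2:],a,f[2:]+a*(s.min()),f[2:]+a*s.max(),len(P)
if __name__=='__main__':
    for n,roi,rr in [('top',(260,110,310,205),(215,190,250,215)),('side',(220,215,310,260),(265,275,300,300))]:
        d=vision.get_image(n); print(n,line(d,roi))
        m=mask(d,(0,170,80),(6,255,255),rr)|mask(d,(174,170,80),(180,255,255),rr); print('red',m.astype(bool).sum(),plane(d,pts(m).mean(0),.02)[0])
        print('near rods proj',)
    d=vision.get_image('top'); I=d['pixels'][:,:,::-1]
    a=cv2.resize(I[105:235,210:340],(520,520),interpolation=cv2.INTER_CUBIC)
    d=vision.get_image('side'); I=d['pixels'][:,:,::-1]
    b=cv2.resize(I[170:210,275:335],(780,520),interpolation=cv2.INTER_CUBIC)[:, :780]
    d=vision.get_image('top'); I=d['pixels'][:,:,::-1]
    c=cv2.resize(I[132:190,330:366],(280,450),interpolation=cv2.INTER_CUBIC)
    cv2.imwrite('pics/c1.png',np.hstack([a,cv2.copyMakeBorder(c,0,70,0,0,cv2.BORDER_CONSTANT)]))
```

```bash
python3 m.py
```

```text
top (array([0.6263568, 0.1494221], dtype=float32), array([ 0.99470675, -0.10275447], dtype=float32), array([0.52628565, 0.15975957]), array([0.7559991 , 0.13602988]), 274)
red 109 [0.51118267 0.30363277 0.02      ]
near rods proj
side (array([0.6407707 , 0.14941442], dtype=float32), array([ 0.99463385, -0.10345751], dtype=float32), array([0.52638158, 0.16131268]), array([0.76353939, 0.13664455]), 410)
red 189 [0.51144115 0.30847755 0.02      ]
near rods proj
```

View pics/c1.png

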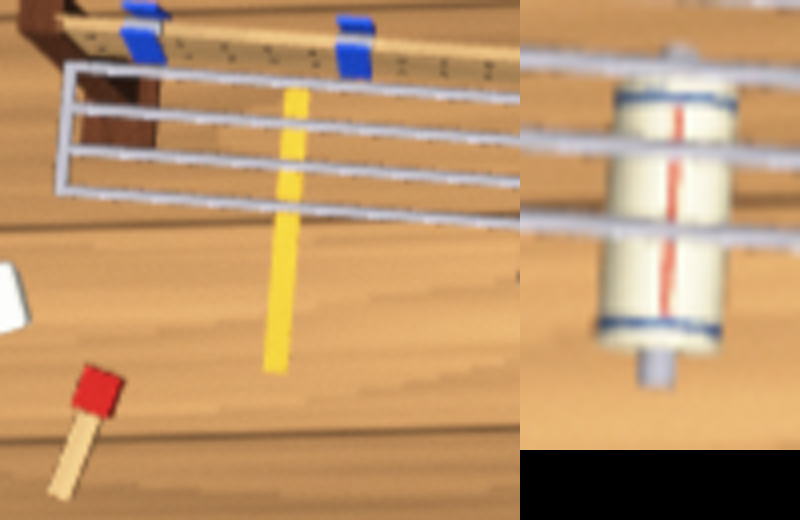

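The crop shows the roller parallel to the line with its red stripe up, and its near sleeve end at about (347.7,176) and far end at about (350.4,142). The chock is yawed a little. The rows only turn about the tool's z, so the tool stays vertical. I'll reach under the front rod with one open finger (tool y along the roller axis) and keep the gripper body in front of the rod.

Add to h.py:
```python
A=np.array([.99467,-.1031]);B=np.array([.1031,.99467]);O=np.array([.6650,.1462])  # line x, lane y, mark origin
def lane(p): p=np.asarray(p)[:2]-O; return np.round([p@A,p@B],4)
def world(l): return O+l[0]*A+l[1]*B
def goto(l,z,o=None):
    o=o or readout.observe(); t=np.r_[world(l),z]-o['position']; print('tool delta',np.round(t@o['tool_rot'],4))
def stat():
    o=readout.observe(); R=o['tool_rot']; print('lane',lane(o['position']),'z',round(o['position'][2],4),'ytool yaw rel line',round(np.degrees(np.arctan2(R[:2,1]@B,R[:2,1]@A)),2),'F',np.round(o['ft_force'],1)); return o
```

Run:
```python
from h import *
d=vision.get_image('top')
f=lambda x,y:(330+(x-520)/7.778,132+y/7.759)
for n,p,z in [('near end',f(658,342),.026),('far end',f(682,78),.026),('mid',f(668,212),.028)]:
    w=plane(d,[p],z)[0]; print(n,w,lane(w))
g=lambda x,y:(210+x/4,105+y/4)
H=plane(d,[g(98,390)],.024)[0]; T=plane(d,[g(61,495)],.018)[0]; J=plane(d,[g(90,413)],.02)[0]
print('head',H,'tail',T,'joint',J)
v=(J-T)[:2]; print(np.linalg.norm(v),np.degrees(np.arctan2(v[1],v[0])))
m=mask(d,(8,60,120),(22,150,255),(215,205,245,235)); print(m.astype(bool).sum())
# rods front corners
for p in [g(64,190),g(519,225)]: print('front rod',lane(plane(d,[p],.18)[0]))
o=stat(); print(lane(o['position']))
```

```text
near end [ 0.5868872  -0.06981261  0.026     ] [-0.0554 -0.2229]
far end [ 0.69772226 -0.08312083  0.026     ] [ 0.0562 -0.2247]
mid [ 0.6411524  -0.07544369  0.028     ] [-0.0009 -0.2229]
head [0.51098599 0.30097835 0.024     ] tail [0.42624255 0.33422714 0.018     ] joint [0.49249015 0.30875931 0.02      ]
0.07097432171276086 -21.028455971961638
859
front rod [-0.0284  0.1403]
front rod [-0.0289 -0.1873]
lane [-0.3491 -0.6767] z 0.2422 ytool yaw rel line -57.28 F [ 0.6 -0.6  0.6]
[-0.3491 -0.6767]
```

Emit:
nudge_tcp(ticks="0 0 0 -8.18 0.085 | 0 0 0 -8.18 0.085 | 0 0 0 -8.18 0.085 | 0 0 0 -8.18 0.085 | 0 0 0 -8.18 0.085 | 0 0 0 -8.18 0.085 | 0 0 0 -8.18 0.085 | 0 0 0 0 0.085")

```text
time_s: 1.2
position: [0.248, -0.4909, 0.2423]
tool_rot: [[0.102, 0.995, -0.0], [0.995, -0.102, 0.0], [0.0, -0.0, -1.0]]
ft_force: [0.9, 0.1, -0.6]
grip_width: 0.085
gripper_force: 0.0
```

```bash
python3 -c "
from h import *
o=stat(); goto((-.13,-.29),.242); goto((-.13,-.29),.016)"
```

```text
lane [-0.3491 -0.6767] z 0.2423 ytool yaw rel line 0.05 F [ 0.9  0.1 -0.6]
tool delta [3.865e-01 2.194e-01 3.000e-04]
tool delta [0.3864 0.2195 0.2263]
```

Emit:
nudge_tcp(ticks="0.0386 0.0219 0 0 0.085 | 0.0386 0.0219 0 0 0.085 | 0.0386 0.0219 0 0 0.085 | 0.0386 0.0219 0 0 0.085 | 0.0386 0.0219 0 0 0.085 | 0.0386 0.0219 0 0 0.085 | 0.0386 0.0219 0 0 0.085 | 0.0386 0.0219 0 0 0.085 | 0.0386 0.0219 0 0 0.085 | 0.0386 0.0219 0 0 0.085")

```text
time_s: 2.2
position: [0.5066, -0.1279, 0.2425]
tool_rot: [[0.108, 0.994, 0.0], [0.994, -0.108, -0.0], [-0.0, 0.0, -1.0]]
ft_force: [0.2, -0.1, -1.1]
grip_width: 0.0847
gripper_force: 0.0
```

Emit:
nudge_tcp(ticks="0 0 0 0 0.085 | 0 0 0.04 0 0.085 | 0 0 0.04 0 0.085 | 0 0 0.04 0 0.085 | 0 0 0.04 0 0.085 | 0 0 0.04 0 0.085 | 0 0 0 0 0.085")

```text
time_s: 2.9
position: [0.5033, -0.129, 0.0386]
tool_rot: [[0.107, 0.994, -0.008], [0.994, -0.107, 0.004], [0.003, -0.008, -1.0]]
ft_force: [-0.3, -0.2, 0.7]
grip_width: 0.0848
gripper_force: 0.0
```

```bash
python3 -c "
from h import *
o=stat(); goto((-.083,-.29),.016)
cv2.imwrite('pics/w1.png',vision.get_image('wrist')['pixels'][:,:,::-1])"
```

```text
lane [-0.1324 -0.2904] z 0.0386 ytool yaw rel line -0.23 F [-0.3 -0.2  0.7]
tool delta [0.0006 0.0496 0.0222]
```

View pics/w1.png

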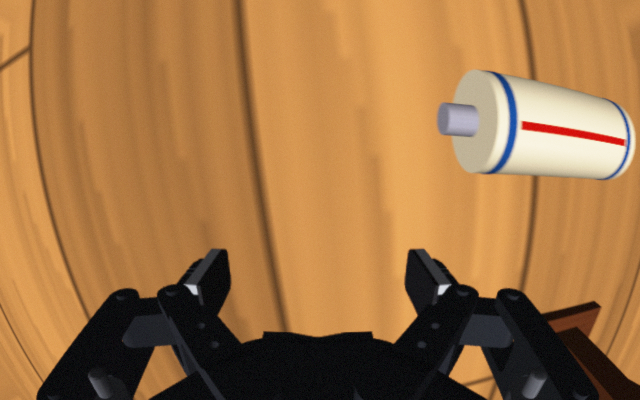

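The wrist view shows the open fingers at (215,275) and (425,275). The roller is ahead and to the left in the lane, with its near stub at (457,119), red line up, and nothing between it and the finger.

Emit:
nudge_tcp(ticks="0 0 0.022 0 0.085 | 0 0.01 0 0 0.085 | 0 0.01 0 0 0.085 | 0 0.01 0 0 0.085 | 0 0.01 0 0 0.085 | 0 0.006 0 0 0.085 | 0 0 0 0 0.085")

```text
time_s: 3.65
position: [0.5524, -0.1345, 0.0206]
tool_rot: [[0.103, 0.995, 0.001], [0.995, -0.103, -0.0], [-0.0, 0.001, -1.0]]
ft_force: [-0.5, 0.1, -0.5]
grip_width: 0.0845
gripper_force: 0.0
```

```bash
python3 -c "
from h import *
o=stat()"
```

```text
lane [-0.083  -0.2908] z 0.0206 ytool yaw rel line -0.0 F [-0.5  0.1 -0.5]
```

Emit:
nudge_tcp(ticks="0.006 0 0.006 0 0.085 | 0.008 0 0 0 0.085 | 0.008 0 0 0 0.085 | 0.003 0 0 0 0.085 | 0.003 0 0 0 0.085 | 0.003 0 0 0 0.085 | 0.004 0 0 0 0.085 | 0.005 0 0 0 0.085 | 0.006 0 0 0 0.085 | 0.006 0 0 0 0.085")

```text
time_s: 4.65
position: [0.5568, -0.0821, 0.0143]
tool_rot: [[0.103, 0.995, -0.0], [0.995, -0.103, 0.0], [0.0, -0.0, -1.0]]
ft_force: [-0.1, -0.9, 0.1]
grip_width: 0.085
gripper_force: 0.2
```

Emit:
nudge_tcp(ticks="0.006 0 0 0 0.085 | 0.006 0 0 0 0.085 | 0.006 0 0 0 0.085 | 0.006 0 0 0 0.085 | 0.006 0 0 0 0.085 | 0.004 0 0 0 0.085 | 0.003 0 0 0 0.085 | 0.002 0 0 0 0.085 | 0 0 0 0 0.085 | 0 0 0 0 0.085")

```text
time_s: 5.65
position: [0.5609, -0.044, 0.0143]
tool_rot: [[0.104, 0.995, -0.0], [0.995, -0.104, 0.0], [0.0, -0.0, -1.0]]
ft_force: [-0.2, 0.4, 0.1]
grip_width: 0.0847
gripper_force: 0.0
```

```bash
python3 -c "
from h import *
o=stat()
d=vision.get_image('top');cv2.imwrite('pics/t2.png',cv2.resize(d['pixels'][120:200,270:390,::-1],(780,520),interpolation=cv2.INTER_CUBIC))"
```

```text
lane [-0.0839 -0.1999] z 0.0143 ytool yaw rel line -0.02 F [-0.2  0.4  0.1]
```

View pics/t2.png

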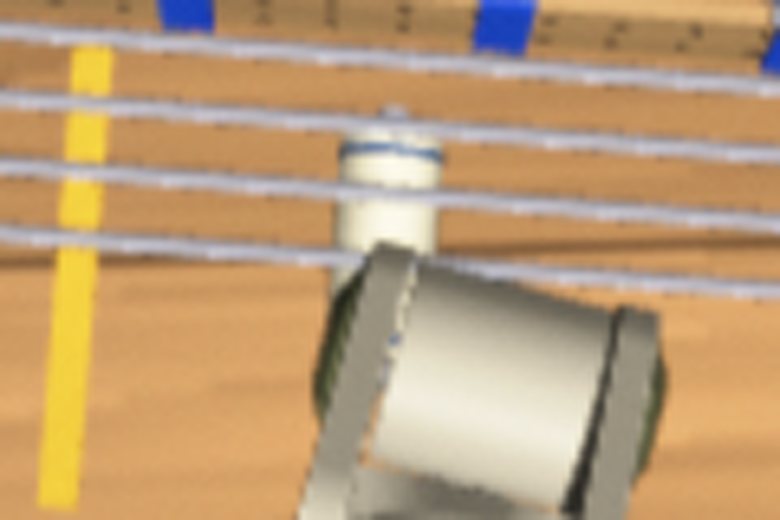

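The push works: the roller is still parallel, seen under the rack at about crop x 390 (u≈330), roughly 0.15 m short of the line. I'll carry on.

Emit:
nudge_tcp(ticks="0.004 0 0 0 0.085 | 0.004 0 0 0 0.085 | 0.004 0 0 0 0.085 | 0.005 0 0 0 0.085 | 0.006 0 0 0 0.085 | 0.007 0 0 0 0.085 | 0.007 0 0 0 0.085 | 0.007 0 0 0 0.085 | 0.007 0 0 0 0.085 | 0.007 0 0 0 0.085")

```text
time_s: 6.7
position: [0.567, 0.0145, 0.0143]
tool_rot: [[0.103, 0.995, -0.0], [0.995, -0.103, 0.0], [0.0, -0.0, -1.0]]
ft_force: [0.3, -1.3, 0.2]
grip_width: 0.085
gripper_force: 0.3
```

Emit:
nudge_tcp(ticks="0.007 0 0 0 0.085 | 0.007 0 0 0 0.085 | 0.007 0 0 0 0.085 | 0.007 0 0 0 0.085 | 0.007 0 0 0 0.085 | 0.006 0 0 0 0.085 | 0.004 0 0 0 0.085 | 0.003 0 0 0 0.085 | 0.002 0 0 0 0.085 | 0.002 0 0 0 0.085")

```text
time_s: 7.7
position: [0.5723, 0.0656, 0.0143]
tool_rot: [[0.104, 0.995, 0.0], [0.995, -0.104, -0.0], [-0.0, 0.0, -1.0]]
ft_force: [-0.2, 0.2, -0.6]
grip_width: 0.0849
gripper_force: 0.0
```

Emit:
nudge_tcp(ticks="0.002 0 0 0 0.085 | 0.002 0 0 0 0.085 | 0.002 0 0 0 0.085 | 0.002 0 0 0 0.085 | 0 0 0 0 0.085 | 0 0 0 0 0.085")

```text
time_s: 8.3
position: [0.5731, 0.0736, 0.0143]
tool_rot: [[0.103, 0.995, -0.0], [0.995, -0.103, 0.0], [0.0, -0.0, -1.0]]
ft_force: [-0.5, -0.3, 0.0]
grip_width: 0.0851
gripper_force: 0.0
```

```bash
python3 -c "
from h import *
o=stat()
d=vision.get_image('top');cv2.imwrite('pics/t3.png',cv2.resize(d['pixels'][120:200,250:330,::-1],(560,560),interpolation=cv2.INTER_CUBIC))"
```

```text
lane [-0.084  -0.0817] z 0.0143 ytool yaw rel line -0.01 F [-0.5 -0.3  0. ]
```

View pics/t3.png

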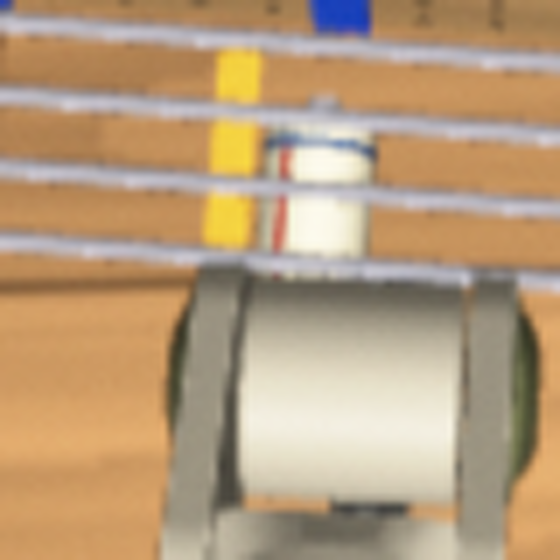

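Create r.py:
```python
from h import *
d=vision.get_image('top')
h=hsv(d); I=d['pixels'].astype(int)
# cream: low saturation, bright; per-row extent, rows of far half of the sleeve
out=[]
for v in range(139,157):
    u=np.arange(262,330); s=h[v,262:330,1]; cream=(s<75)&(I[v,262:330].min(1)>110)
    uu=u[cream]
    if 12<=len(uu)<=19:
        c=(uu.min()+uu.max())/2; out.append((v,len(uu),*lane(plane(d,[(c,v)],.028)[0])))
print(np.array(out))
f=lambda x,y:lane(plane(d,[(250+x/7,120+y/7)],.028)[0])
print(f(321,150),f(316,220))
```

```bash
python3 r.py
```

```text
[[ 1.40e+02  1.80e+01  5.26e-02 -9.16e-02]
 [ 1.41e+02  1.30e+01  4.55e-02 -4.14e-02]
 [ 1.42e+02  1.30e+01  4.24e-02 -4.33e-02]
 [ 1.43e+02  1.70e+01  3.60e-02 -1.30e-03]
 [ 1.51e+02  1.40e+01  1.29e-02 -4.40e-02]
 [ 1.52e+02  1.30e+01  9.50e-03 -4.26e-02]
 [ 1.53e+02  1.30e+01  6.30e-03 -4.29e-02]]
[ 0.0445 -0.046 ] [ 0.0117 -0.0462]
```

Emit:
nudge_tcp(ticks="0.002 0 0 0 0.085 | 0.003 0 0 0 0.085 | 0.004 0 0 0 0.085 | 0.004 0 0 0 0.085 | 0.004 0 0 0 0.085 | 0.004 0 0 0 0.085 | 0.003 0 0 0 0.085 | 0.003 0 0 0 0.085 | 0.002 0 0 0 0.085 | 0.002 0 0 0 0.085")

```text
time_s: 9.4
position: [0.5764, 0.1044, 0.0144]
tool_rot: [[0.103, 0.995, 0.0], [0.995, -0.103, -0.0], [-0.0, 0.0, -1.0]]
ft_force: [0.6, -0.3, 0.6]
grip_width: 0.0846
gripper_force: 0.1
```

Emit:
nudge_tcp(ticks="0.002 0 0 0 0.085 | 0.002 0 0 0 0.085 | 0.002 0 0 0 0.085 | 0.001 0 0 0 0.085 | 0.001 0 0 0 0.085 | 0.001 0 0 0 0.085 | 0.001 0 0 0 0.085 | 0.001 0 0 0 0.085 | 0 0 0 0 0.085 | 0 0 0 0 0.085")

```text
time_s: 10.4
position: [0.5774, 0.1153, 0.0143]
tool_rot: [[0.103, 0.995, -0.0], [0.995, -0.103, 0.0], [0.0, -0.0, -1.0]]
ft_force: [0.3, 0.5, 0.7]
grip_width: 0.0849
gripper_force: 0.0
```

```bash
python3 -c "
from h import *
o=stat()
d=vision.get_image('top');cv2.imwrite('pics/t4.png',cv2.resize(d['pixels'][120:200,250:330,::-1],(560,560),interpolation=cv2.INTER_CUBIC))"; python3 r.py
```

```text
lane [-0.084  -0.0398] z 0.0143 ytool yaw rel line -0.02 F [0.3 0.5 0.7]
[[ 1.41e+02  1.50e+01  4.27e-02 -4.00e-03]
 [ 1.42e+02  1.50e+01  3.95e-02 -4.30e-03]
 [ 1.43e+02  1.80e+01  3.45e-02  1.82e-02]
 [ 1.51e+02  1.50e+01  9.80e-03 -3.40e-03]
 [ 1.52e+02  1.50e+01  6.60e-03 -3.60e-03]
 [ 1.53e+02  1.50e+01  3.30e-03 -3.90e-03]]
[ 0.0445 -0.046 ] [ 0.0117 -0.0462]
```

View pics/t4.png

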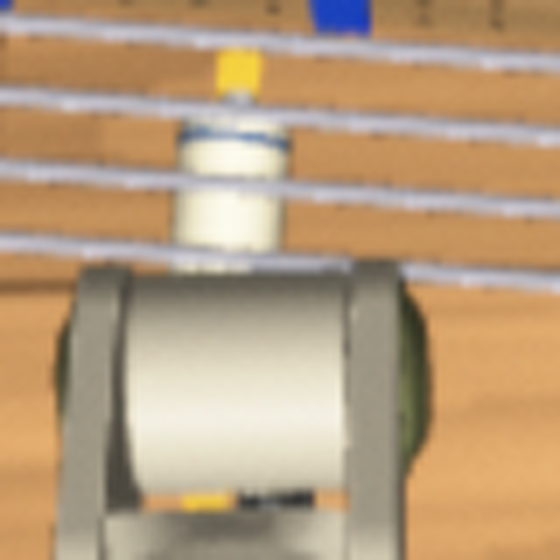

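The roller is now over the line with its far end in front of the visible yellow at (238,75), and it measures about 3 mm short across. One more 2–3 mm push, then I'll back off.

Emit:
nudge_tcp(ticks="0.001 0 0 0 0.085 | 0.001 0 0 0 0.085 | 0.001 0 0 0 0.085 | 0 0 0 0 0.085 | -0.01 0 0 0 0.085 | -0.01 0 0 0 0.085 | 0 -0.03 0 0 0.085 | 0 -0.03 0 0 0.085 | 0 -0.03 0 0 0.085 | 0 -0.03 0 0 0.085")

```text
time_s: 11.5
position: [0.4552, 0.1101, 0.0144]
tool_rot: [[0.104, 0.995, 0.0], [0.995, -0.104, -0.0], [-0.0, 0.0, -1.0]]
ft_force: [0.3, -0.8, -0.2]
grip_width: 0.085
gripper_force: 0.0
```

Emit:
nudge_tcp(ticks="0 0 -0.04 0 0.085 | 0 0 -0.04 0 0.085 | 0 0 -0.04 0 0.085 | 0 -0.02 -0.03 0 0.085 | 0 -0.03 0 0 0.085 | 0 -0.03 0 0 0.085 | 0 0 0 0 0.085 | 0 0 0 0 0.085")

```text
time_s: 12.3
position: [0.3769, 0.1186, 0.1647]
tool_rot: [[0.104, 0.995, 0.001], [0.995, -0.104, -0.0], [0.0, 0.001, -1.0]]
ft_force: [-0.3, 0.0, -1.2]
grip_width: 0.0852
gripper_force: 0.0
```

```bash
python3 -c "
from h import *
o=stat()
d=vision.get_image('top');cv2.imwrite('pics/t5.png',cv2.resize(d['pixels'][110:240,210:340,::-1],(560,560),interpolation=cv2.INTER_CUBIC))"; python3 r.py
```

```text
lane [-0.2837 -0.0572] z 0.1647 ytool yaw rel line -0.05 F [-0.3  0.  -1.2]
[[ 1.41e+02  1.50e+01  4.25e-02 -8.00e-04]
 [ 1.42e+02  1.50e+01  3.92e-02 -1.00e-03]
 [ 1.43e+02  1.80e+01  3.44e-02  1.99e-02]
 [ 1.51e+02  1.50e+01  9.60e-03 -1.00e-04]
 [ 1.52e+02  1.50e+01  6.30e-03 -4.00e-04]
 [ 1.53e+02  1.50e+01  3.10e-03 -6.00e-04]]
[ 0.0445 -0.046 ] [ 0.0117 -0.0462]
```

View pics/t5.png

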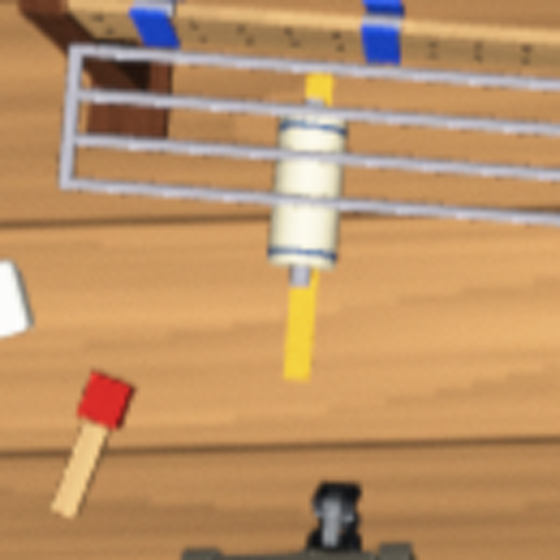

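The roller sits on the line, lined up with it (lane offset about -0.5 mm), with yellow visible at both ends. The chock head is at crop (105,400) and its tail at (66,512). Next is the chock.

```bash
python3 -c "
from h import *
o=stat(); print(np.round(o['q'],1))
d=vision.get_image('top')
rr=(215,185,250,215); m=mask(d,(0,150,80),(8,255,255),rr)|mask(d,(172,150,80),(180,255,255),rr)
H=plane(d,cv2.boxPoints(cv2.minAreaRect(pts(m).astype(np.float32))).mean(0),.022)[0]
g=lambda x,y:(210+(x+.5)/4.308-.5,110+(y+.5)/4.308-.5)
T=plane(d,[g(66,515)],.016)[0]; v=(H-T)[:2]; L=np.linalg.norm(v); v/=L
G=H[:2]-.058*v; print(H,T,L,np.degrees(np.arctan2(v[1],v[0])),G,lane(G))
print('xy delta in tool', (np.r_[G,.165]-o['position'])@o['tool_rot'])
"
```

```text
lane [-0.2829 -0.057 ] z 0.1644 ytool yaw rel line -0.05 F [ 0.2 -0.3 -0.2]
[  0.2  11.5 104.3  -0.   64.1   6.1]
[0.51059689 0.30321952 0.022     ] [0.42484823 0.33576415 0.016     ] 0.09171687628927422 -20.78351507956807 [0.45637107 0.32380012] [-0.2258  0.1551]
xy delta in tool [ 0.21222533  0.05691543 -0.00052907]
```

Emit:
nudge_tcp(ticks="0.0424 0.0114 0 0 0.085 | 0.0424 0.0114 0 0 0.085 | 0.0424 0.0114 0 0 0.085 | 0.0424 0.0114 0 0 0.085 | 0.0424 0.0114 0 0 0.085 | 0 0 0 0 0.085")

```text
time_s: 13.05
position: [0.4571, 0.3277, 0.1632]
tool_rot: [[0.1, 0.995, 0.001], [0.995, -0.1, 0.001], [0.001, 0.001, -1.0]]
ft_force: [0.6, -1.2, -0.1]
grip_width: 0.0851
gripper_force: 0.0
```

Emit:
nudge_tcp(ticks="0 0 0 -8.34 0.085 | 0 0 0 -8.34 0.085 | 0 0 0 -8.34 0.085 | 0 0 0 -8.34 0.085 | 0 0 0 -8.34 0.085 | 0 0 0 -8.34 0.085 | 0 0 0 -8.34 0.085 | 0 0 0 -8.34 0.085 | 0 0 0 -8.34 0.085 | 0 0 0 0 0.085")

```text
time_s: 14.05
position: [0.4558, 0.3235, 0.1639]
tool_rot: [[-0.935, 0.356, -0.001], [0.356, 0.935, -0.0], [0.0, -0.001, -1.0]]
ft_force: [0.2, -0.1, 0.3]
grip_width: 0.085
gripper_force: 0.0
```

```bash
python3 -c "
from h import *
o=stat(); goto(lane([.4564,.3238]),.016,o)"
```

```text
lane [-0.2264  0.1548] z 0.1639 ytool yaw rel line 75.08 F [ 0.2 -0.1  0.3]
tool delta [-0.0005  0.0005  0.1479]
```

Emit:
nudge_tcp(ticks="0 0 0.04 0 0.085 | 0 0 0.04 0 0.085 | 0 0 0.04 0 0.085 | 0 0 0.02 0 0.085 | 0 0 0.009 0 0.085 | 0 0 0 0 0.085")

```text
time_s: 14.65
position: [0.4554, 0.3237, 0.0146]
tool_rot: [[-0.933, 0.359, -0.002], [0.359, 0.933, -0.001], [0.001, -0.001, -1.0]]
ft_force: [-0.6, 0.1, 0.3]
grip_width: 0.085
gripper_force: 0.0
```

Emit:
nudge_tcp(ticks="0 0 0 0 0.01 | 0 0 0 0 0.01 | 0 0 0 0 0.01 | 0 0 0 0 0.01 | 0 0 0 0 0.01 | 0 0 0 0 0.01 | 0 0 0 0 0.01 | 0 0 0 0 0.01 | 0 0 0 0 0.01 | 0 0 0 0 0.01", grip_n=30)

```text
time_s: 15.65
position: [0.4558, 0.3243, 0.016]
tool_rot: [[-0.934, 0.356, 0.001], [0.356, 0.934, 0.001], [-0.001, 0.001, -1.0]]
ft_force: [-1.0, 0.3, 6.0]
grip_width: 0.0194
gripper_force: 30.2
```

```bash
python3 -c "
from h import *
o=stat()"
```

```text
lane [-0.2265  0.1556] z 0.016 ytool yaw rel line 75.04 F [-1.   0.3  6. ]
```

Emit:
nudge_tcp(ticks="0 0 -0.015 0 0.01 | 0 0 -0.015 0 0.01 | 0 0 0 -7.5 0.01 | 0 0 0 -7.5 0.01 | 0 0 0 0 0.01 | 0 0 0 0 0.01")

```text
time_s: 16.25
position: [0.4553, 0.3239, 0.0451]
tool_rot: [[-0.994, 0.106, -0.0], [0.106, 0.994, -0.0], [0.0, -0.0, -1.0]]
ft_force: [-0.7, 0.6, -0.6]
grip_width: 0.0193
gripper_force: 29.3
```

```bash
python3 -c "
from h import *
o=stat(); goto((-.10,.085),.047,o)"
```

```text
lane [-0.2269  0.1552] z 0.0451 ytool yaw rel line 89.84 F [-0.7  0.6 -0.6]
tool delta [-0.1271 -0.0698 -0.0019]
```

Emit:
nudge_tcp(ticks="-0.02 -0.011 0 0 0.01 | -0.022 -0.012 0 0 0.01 | -0.022 -0.012 0 0 0.01 | -0.022 -0.012 0 0 0.01 | -0.022 -0.012 0 0 0.01 | -0.019 -0.011 0 0 0.01 | 0 0 0 0 0.01 | 0 0 0.015 0 0.01 | 0 0 0.010 0 0.01 | 0 0 0 0 0.01")

```text
time_s: 17.25
position: [0.5732, 0.2416, 0.0187]
tool_rot: [[-0.995, 0.103, -0.004], [0.103, 0.995, -0.001], [0.004, -0.001, -1.0]]
ft_force: [-0.2, 0.6, -0.7]
grip_width: 0.0192
gripper_force: 29.3
```

```bash
python3 -c "
from h import *
o=stat(); goto((-.10,.046),.0165,o)
d=vision.get_image('wrist');cv2.imwrite('pics/w2.png',d['pixels'][:,:,::-1])"
```

```text
lane [-0.1012  0.0854] z 0.0187 ytool yaw rel line 90.0 F [-0.2  0.6 -0.7]
tool delta [-0.0012 -0.0394  0.0022]
```

View pics/w2.png

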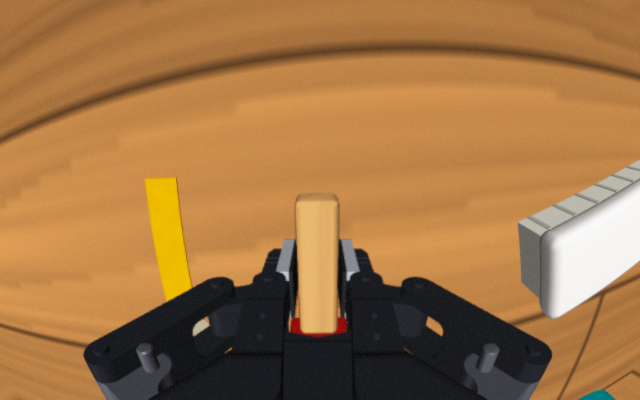

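The chock is gripped straight: handle at (317,265), red head pointing away from the camera. I'll slide it in toward the roller, set it down and release.

Emit:
nudge_tcp(ticks="0 -0.008 0 0 0.01 | 0 -0.008 0 0 0.01 | 0 -0.008 0 0 0.01 | 0 -0.006 0 0 0.01 | 0 -0.004 0 0 0.01 | 0 -0.003 0.001 0 0.01 | 0 -0.002 0.001 0 0.01 | 0 0 0 0 0.01 | 0 0 0 0 0.01")

```text
time_s: 18.2
position: [0.5706, 0.2027, 0.0183]
tool_rot: [[-0.995, 0.102, -0.0], [0.102, 0.995, 0.0], [0.0, 0.0, -1.0]]
ft_force: [0.7, 0.5, -1.2]
grip_width: 0.0191
gripper_force: 29.3
```

```bash
python3 -c "
from h import *
o=stat()"; python3 r.py
```

```text
lane [-0.0997  0.0465] z 0.0183 ytool yaw rel line 90.05 F [ 0.7  0.5 -1.2]
[[ 1.41e+02  1.50e+01  4.25e-02 -8.00e-04]
 [ 1.42e+02  1.50e+01  3.92e-02 -1.00e-03]
 [ 1.43e+02  1.80e+01  3.44e-02  1.99e-02]
 [ 1.51e+02  1.50e+01  9.60e-03 -1.00e-04]
 [ 1.52e+02  1.50e+01  6.30e-03 -4.00e-04]
 [ 1.53e+02  1.50e+01  3.10e-03 -6.00e-04]]
[ 0.0445 -0.046 ] [ 0.0117 -0.0462]
```

Emit:
nudge_tcp(ticks="0 -0.001 0 0 0.01 | 0 -0.001 0 0 0.01 | 0 -0.0005 0.001 0 0.01 | 0 0 0.001 0 0.01 | 0 0 0 0 0.01 | 0 0 0 0 0.04 | 0 0 0 0 0.04 | 0 0 0 0 0.04 | 0 0 0 0 0.04 | 0 0 0 0 0.04")

```text
time_s: 19.25
position: [0.5703, 0.2001, 0.0164]
tool_rot: [[-0.995, 0.102, 0.0], [0.102, 0.995, 0.0], [-0.0, 0.0, -1.0]]
ft_force: [0.7, 0.0, 0.3]
grip_width: 0.0401
gripper_force: 0.0
```

Emit:
nudge_tcp(ticks="0 0 -0.02 0 0.05 | 0 0 -0.03 0 0.05 | 0.03 0 -0.03 0 0.05 | 0.04 0 -0.03 0 0.05 | 0.04 0 -0.02 0 0.05 | 0.04 0 0 0 0.05 | 0.04 0 0 0 0.05 | 0.04 0 0 0 0.05 | 0 0 0 0 0.05 | 0 0 0 0 0.05")

```text
time_s: 20.25
position: [0.3416, 0.2239, 0.1468]
tool_rot: [[-0.995, 0.102, 0.001], [0.102, 0.995, 0.0], [-0.001, 0.0, -1.0]]
ft_force: [0.5, 0.3, -0.1]
grip_width: 0.0503
gripper_force: 0.0
```

```bash
python3 r.py; python3 -c "
from h import *
stat()
rr=(255,150,305,215)
d=vision.get_image('top');m=mask(d,(0,150,80),(8,255,255),rr)|mask(d,(172,150,80),(180,255,255),rr)
r=cv2.minAreaRect(pts(m).astype(np.float32)); print(r,lane(plane(d,[r[0]],.022)[0]))
d2=vision.get_image('side')
a=cv2.resize(d['pixels'][120:220,240:320,::-1],(400,500),interpolation=cv2.INTER_CUBIC);b=cv2.resize(d2['pixels'][190:290,220:300,::-1],(400,500),interpolation=cv2.INTER_CUBIC)
cv2.imwrite('pics/t6.png',np.hstack([a,b]))"
```

```text
[[ 1.41e+02  1.50e+01  4.25e-02 -8.00e-04]
 [ 1.42e+02  1.50e+01  3.92e-02 -1.00e-03]
 [ 1.43e+02  1.80e+01  3.44e-02  1.99e-02]
 [ 1.51e+02  1.50e+01  9.60e-03 -1.00e-04]
 [ 1.52e+02  1.50e+01  6.30e-03 -4.00e-04]
 [ 1.53e+02  1.50e+01  3.10e-03 -6.00e-04]]
[ 0.0445 -0.046 ] [ 0.0117 -0.0462]
lane [-0.3289  0.0439] z 0.1467 ytool yaw rel line 90.05 F [0.4 0.1 1.3]
((266.5, 165.5), (11.0, 9.0), 90.0) [-0.0406  0.0441]
```

View pics/t6.png

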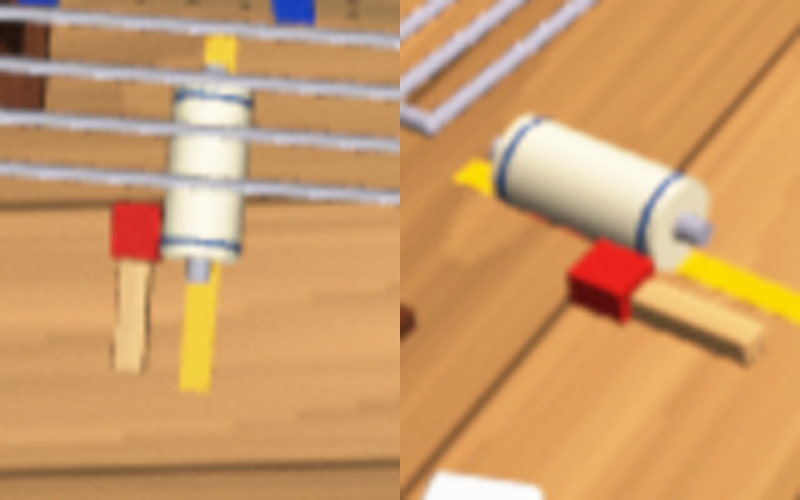

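The head sits snug against the sleeve, at (135,230) in the left crop. The chock is flat and parallel, and the roller is still on its line.

```bash
python3 -c "
from rig import env, vision, readout, close_job
print(close_job())"
```

```text
the job is handed in; nothing more can be done
None
```

I handed the job in at about 20 s: by the camera images the roller rests within about 1 mm of the line's centre across it and parallel to it, and the chock's red head centre is about 45 mm from the roller's axis (limit 50 mm); the hand-in returned no verdict.

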